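# Let one lime out of the fruit dispenser

### The job

Get one lime from the white fruit dispenser: pull its black knob straight out along its sloping rod until it snaps fully out and the lime rolls into the tray at the dispenser's side, and push the knob fully home again. Then move the lime from the tray into the white bowl and leave it there, with the bowl upright; the other things on the worktop stay where they are.

Things in the scene. Friction and masses are not known exactly. Their poses are not given: they have to be found in the camera images.
- dispenser: White fixed fruit dispenser, 170 mm deep, 244 wide, 288 high; origin under the housing; x to its back, y left, z up. Housing y -62..52 mm, tray at its -y side. A stock bin juts out above the knob (z 214..277 mm, front at x = -45 to -49 mm, 17 to 21 mm behind the home knob's middle): take the knob with the tool leaning back to the robot, about 30 degrees from vertical, in line with the rod.
- knob_grip (a point): Middle of the black knob on the pull rod; moves with it. Its z axis is the rod's axis, pointing out in the pulling direction (30 degrees from vertical, leaning to the dispenser's -x front). The grip is a cylinder 29 mm in diameter, 28 mm long, with a 37 mm rim at its outer end (11 to 20 mm beyond this point). When home, the sloping metal fascia lies 31 mm behind this point (its collar 26 mm).
- gate (a joint): How far the knob is pulled out, in m: 0 fully home (gate shut), 0.060 fully out (gate open). A spring detent holds it at either end; it takes about 8 N to leave either end.
- tray (a point): Point on the tray's floor under the lime's resting place; axes as the dispenser's. The tray (dispenser y -192..-62 mm, 160 mm wide inside, open above; side lips to z = 42 mm, end lip 26 mm) falls 10 degrees to -y; a small vee stop (z to 60 mm, x within 31 mm of the middle) stands in the middle of its end. The chute's outlet is at its other end, in the housing.
- lime_center (a point): Centre of the lime, an egg-shaped fruit 60 mm long, 48 mm thick; its axes turn with it. It starts in the chute behind the gate; pulling the knob lets it roll out to rest in the tray against the vee stop, centre about 22 mm above the tray's floor. Take it there from above, closing the fingers along the dispenser's x.
- bowl: White round bowl, 124 mm across the rim, 45 mm high, loose on the worktop; origin at the centre of its underside, z up.
- lemon: Bystander: a loose lemon 71 mm long, 53 mm thick, lying on the worktop.
- peeler: Bystander: a loose dark green peeler 170 mm long lying on the worktop.
- teaspoon: Bystander: a loose teaspoon with a red handle, 132 mm long, lying on the worktop.

How it is judged:
By the outcome, as a careful person would: the job done as asked, in the order asked, and still so for the second after the job is handed in, with the robot touching nothing.
It also fails if it takes over 51 s, if anything falls off the work surface, if the arm or the gripper's body presses on something with over 40 N, if the wrist force passes 120 N, or if a joint passes its speed limit or range.

### The arm

A 6-joint arm with a two-finger parallel gripper is mounted at the origin on a cart in front of the work surface, level with it; the furniture and walls round the work are solid. World frame = base frame: x ahead of the robot, y to its left, z up, the work surface at z = 0. Lengths are in m, angles in rad, forces in N, time in s.
With the tool pointing down it reaches from about 0.25 to 0.725 m from the base axis. Payload 4 kg.
Tool frame: the origin (TCP) lies on the centre line of the jaws, within the pads' length; the fingertips stand 22 mm ahead of it and the grasp point (between the pads) lies 3 mm ahead of it (bot.tip_reach is the distance from the TCP to the fingertips, in m); z points along the fingers, y is the line along which they close (so a half turn about z gives the same grasp; the last joint's range is limited). The gripper opens to 85 mm and grips with 20 to 120 N. Pads are 22 mm wide; open, the fingers measure 114 mm over their backs; the gripper's body (76 mm by 85 mm) begins 54 mm behind the grasp point. The pads swing forward as they close: fully open they stand 13 mm farther back than shut.
Start: joints at [-1.271, 0.241, 0.005, 1.335, 0, 1.571], TCP at [0.148, -0.478, 0.253] pointing down, gripper open.
Joint ranges: [-2.72, 2.72], [-1.05, 1.87], [-1.09, 1.28], [-1.99, 2.15], [-1.42, 1.44], [-3.14, 3.14]. Speed limits (rad/s): [2.79, 2.79, 3.14, 3.14, 3.14, 3.14].

### API

Orientations are given as a unit quaternion [x, y, z, w].
In Python, from workcell import bot gives the robot as it stands. The module is installed in compiled form; this text tells all that it offers.
- The arm moves only by the tool apply_moves, never from a script. Its argument "commands" is a list of rows, each a list of 4 numbers: the shift along the tool's x, y, z scaled (see below), then the turn about the tool's z scaled (see below). In form: [[tx, ty, tz, roll], ...]. A call has exactly 5 rows; each row shifts and turns the commanded pose from where the row before left it, along the tool's axes as they then stand; what a row does not reach is not made up. The controller multiplies each number of a shift by 20 mm and each number of a turn by 60 degrees. A row lasts 1/12 s, in which the tool goes at most 41.7 mm and 7.16 degrees, less where a joint would pass 70% of its speed; a pose out of reach is approached as far as the arm can. A call with a number of a shift or a turn outside -1 to 1 is refused whole. A call with a gripper value outside its range is refused whole. "claw" is the closure, from 0 (fully open) to 1 (shut), set as the call begins (left out, the last holds). The fingers move at their own pace and stop on an object; the grip force is fixed at half the most. Time passes only in rows, so rows that do not move let the fingers close, or fill a call up. It gives the time, the measured TCP pose, the force, the opening and the grip force at its end, in the units of the state.
- bot.get_obs(): the state, without advancing time (a new reading comes with each control period).
- bot.camera(name): name is "scene" or "side" or "wrist"; returns a dict with "image" (420x560x3 uint8, blue, green, red), "camera_matrix" (3x3 intrinsics, pixels), "R" (3x3) and "t" (3): a world point X has camera coordinates R X + t. Camera axes: x right, y down, z forward; pixel columns grow to the right and rows downward; lengths in m; the calibration is good to about 2 mm. A picture is of the moment at which its call begins. There is no depth.
- bot.job_done(): hands the job in; it is judged then, once.
The state is a dict: "clock": time; "joint_pos": joint angles; "joint_vel": joint speeds; "tau": joint torques, N m; "eef_pos": TCP position; "tool_rot": TCP orientation; "ft_force": force on the tool from outside, world axes, zero at the start; "ft_torque": the same for the moment, N m; "grip_width": finger opening in m; "grasp_force": force on a finger pad.
Only numpy, scipy, OpenCV 4.12 (cv2) and the standard library are available. Lean on these libraries where they do the work, as an engineer would, in place of code of your own. Each camera call takes 0.05 s, during which the arm holds its last target. There are 200 camera calls.

## Working session

There is one attempt and no reset: what is moved stays moved. The work goes in short steps, Python scripts to look and compute and a tool call to move; the robot and the scene stay as the last step left them, time stands still between calls to the robot, and variables do not carry over. Pictures are saved under pics/ and viewed, at most 10 in all, crops included, and the job is handed in when it is done.

Besides the shell and the picture viewer there is one more tool, called after "Request:" as name([rows], argument=value, ...), one row to a line, values as JSON. apply_moves: Moves the arm, as the interface text tells. Shifts and turns lie within -1 to 1; 1 stands for 20 mm of shift or 60 degrees of turn. Its arguments: {"type":"object","properties":{"commands":{"type":"array","items":{"type":"array","items":{"type":"number","minimum":-1,"maximum":1}}},"claw":{"type":"number"}},"required":["commands"]}

```bash
mkdir -p pics; python3 - <<'E'
from workcell import bot
import cv2,numpy as np
o=bot.get_obs();print(o['eef_pos'],o['tool_rot'],o['clock'])
for n in ("scene","side","wrist"):
    c=bot.camera(n);cv2.imwrite(f"pics/{n}0.png",c["image"]);np.savez(f"{n}0.npz",**c)
    print(n,np.round(-c["R"].T@c["t"],3),np.round(c["R"],3).tolist(),c["camera_matrix"][0,0])
a=cv2.imread("pics/scene0.png");b=cv2.imread("pics/side0.png")
E
```

```text
[ 0.14749982 -0.47712675  0.25241202] [ 9.88783124e-01  1.49354700e-01 -1.55890790e-04 -1.04065562e-03] 0.0
scene [ 0.507 -0.566  0.815] [[0.998, -0.059, 0.001], [-0.049, -0.829, -0.557], [0.034, 0.556, -0.83]] 388.75872933161463
side [ 0.554 -0.834  0.514] [[0.999, 0.029, -0.016], [0.0, -0.475, -0.88], [-0.033, 0.879, -0.475]] 389.28123169656703
wrist [ 0.211 -0.458  0.373] [[0.296, -0.955, -0.002], [-0.922, -0.286, 0.262], [-0.251, -0.076, -0.965]] 325.7671006644761
```

View pics/scene0.png

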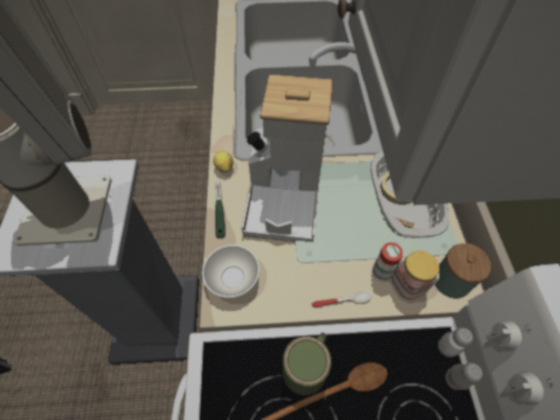

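View pics/side0.png

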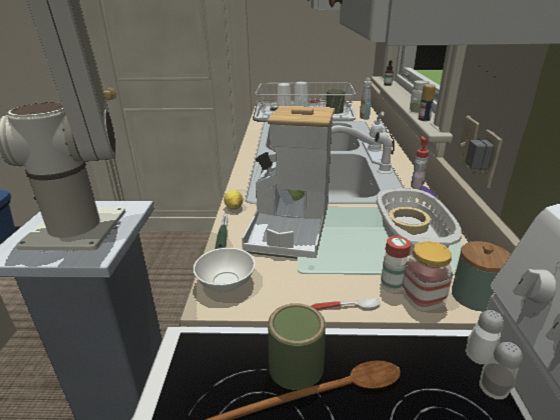

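```bash
python3 - <<'E'
import cv2,numpy as np
a=cv2.imread("pics/scene0.png")[70:250,190:350];b=cv2.imread("pics/side0.png")[95:275,220:350]
m=np.hstack([cv2.resize(a,None,fx=2.75,fy=2.75,interpolation=2),cv2.resize(b,None,fx=2.75,fy=2.75,interpolation=2)])
print(m.shape)
cv2.imwrite("pics/z.png",m)
E
```

```text
(495, 798, 3)
```

View pics/z.png

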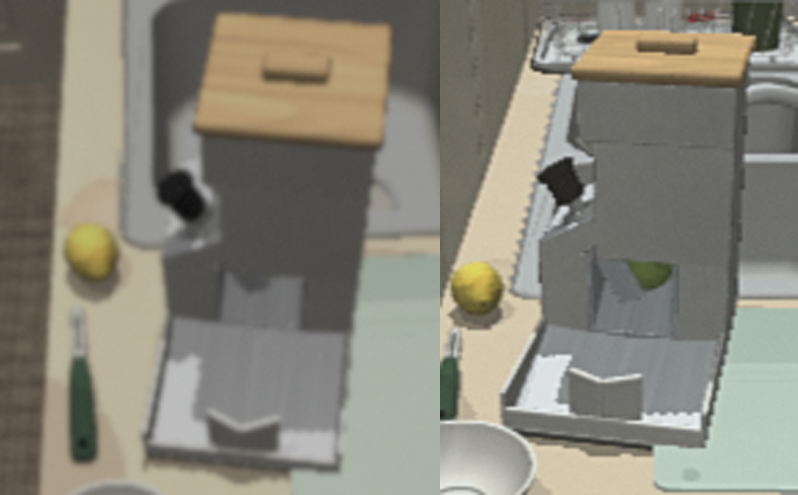

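```bash
cat > h.py <<'E'
import cv2,numpy as np
C={n:np.load(n+"0.npz") for n in("scene","side","wrist")}
def ray(c,p):
    d=c["R"].T@np.linalg.solve(c["camera_matrix"],[p[0],p[1],1.]);return -c["R"].T@c["t"],d/np.linalg.norm(d)
def plane(c,p,z):
    o,d=ray(c,p);return o+d*(z-o[2])/d[2]
def tri(cs,ps):
    A=np.zeros((3,3));b=np.zeros(3);R=[]
    for c,p in zip(cs,ps):
        o,d=ray(c,p);P=np.eye(3)-np.outer(d,d);A+=P;b+=P@o;R.append((P,o))
    x=np.linalg.solve(A,b);return x,max(np.linalg.norm(P@(x-o)) for P,o in R)
def blob(m,box):
    x0,y0,x1,y1=box;k=np.zeros(m.shape,np.uint8);k[y0:y1,x0:x1]=m[y0:y1,x0:x1]
    n,l,s,c=cv2.connectedComponentsWithStats(k);i=1+np.argmax(s[1:,4]);return c[i],s[i],l==i
E
python3 - <<'E'
from h import *
np.set_printoptions(precision=4,suppress=True)
s,d=C["scene"],C["side"]
dark=lambda c:(c["image"].max(2)<55).astype(np.uint8)
k1=blob(dark(s),(240,120,275,160));k2=blob(dark(d),(250,145,280,175))
print("knob",k1[:2],k2[:2],tri((s,d),(k1[0],k2[0])))
S=lambda x,y:(190+x/2.75,70+y/2.75);D=lambda x,y:(220+(x-440)/2.75,95+y/2.75)
for n,a,b in [("lidBL",(219,14),(590,31)),("lidBR",(391,24),(755,37)),("lidFR",(381,138),(747,77)),("lidFL",(196,131),(573,74)),("trNL",(148,460),(505,396)),("trNR",(338,460),(702,434)),("trFL",(168,318),(548,325)),("trFR",(352,332),(725,338)),("vee L",(209,411),(570,371)),("vee R",(279,419),(642,377)),("veemid",(240,423),(605,382))]:
    print(n,tri((s,d),(S(*a),D(*b))))
# bowl rim
for n,c,box in (("scene",s,(195,240,268,305)),("side",d,(185,240,262,305))):
    im=c["image"];hsv=cv2.cvtColor(im,cv2.COLOR_BGR2HSV)
    m=((hsv[...,1]<40)&(hsv[...,2]>90)).astype(np.uint8);q=blob(m,box)
    print(n,q[1]);x,y,w,h,_=q[1]
    print(plane(c,(x,y+h*.42),.045),plane(c,(x+w,y+h*.42),.045),plane(c,(x+w/2,y),.045))
E
```

```text
knob (array([255.4339, 140.8254]), array([247, 133,  17,  18, 189], dtype=int32)) (array([264.1613, 160.8258]), array([256, 153,  16,  17, 155], dtype=int32)) (array([0.4852, 0.0489, 0.1661]), np.float64(0.00147651966231274))
lidBL (array([0.5166, 0.1301, 0.2787]), np.float64(0.005668860612067243))
lidBR (array([0.6567, 0.1174, 0.2744]), np.float64(0.000833463346618585))
lidFR (array([ 0.636 , -0.0062,  0.2738]), np.float64(0.0035193543779177866))
lidFL (array([0.5013, 0.0087, 0.2734]), np.float64(0.0008158069140916059))
trNL (array([ 0.45  , -0.1419,  0.0646]), np.float64(0.0016450860080259979))
trNR (array([ 0.6057, -0.1258,  0.0188]), np.float64(0.00040732187617101723))
trFL (array([0.4683, 0.0209, 0.0362]), np.float64(0.003375717765520264))
trFR (array([ 0.6305, -0.0068,  0.0388]), np.float64(0.0007900163601389753))
vee L (array([ 0.4989, -0.0951,  0.0586]), np.float64(0.0001256254819613376))
vee R (array([ 0.5568, -0.1075,  0.0608]), np.float64(0.0005382985694846643))
veemid (array([ 0.5259, -0.1056,  0.0546]), np.float64(0.001822611333550075))
scene [ 201  244   59   55 2583]
[ 0.3544 -0.1992  0.045 ] [ 0.4814 -0.2067  0.045 ] [ 0.4171 -0.1465  0.045 ]
side [ 192  240   70   52 2326]
[ 0.3515 -0.1968  0.045 ] [ 0.4937 -0.1956  0.045 ] [ 0.4108 -0.1157  0.045 ]
```

Request:
apply_moves([
  [0,1,-0.5,0],
  [0,1,-0.5,0],
  [0,1,-0.5,0],
  [0,1,-0.5,0],
  [0,1,-0.5,0],
])

```text
clock: 0.57
eef_pos: [0.1774, -0.5738, 0.3033]
tool_rot: [0.989, 0.149, -0.0, -0.0]
ft_force: [0.5, -0.1, 0.3]
grip_width: 0.0853
grasp_force: 0.0
```

Request:
apply_moves([
  [0,1,-0.5,0],
  [0,1,-0.5,0],
  [0,1,-0.5,0],
  [0,1,-0.5,0],
  [0,1,-0.5,0],
])

```text
clock: 0.98
eef_pos: [0.2068, -0.6692, 0.3534]
tool_rot: [0.989, 0.149, -0.0, -0.0]
ft_force: [0.3, -0.7, 0.9]
grip_width: 0.0852
grasp_force: 0.0
```

Request:
apply_moves([
  [0,1,-0.5,0],
  [0,1,-0.5,0],
  [0,1,-0.5,0],
  [0,1,-0.5,0],
  [0,1,-0.5,0],
])

```text
clock: 1.4
eef_pos: [0.2186, -0.7074, 0.3651]
tool_rot: [0.988, 0.149, 0.005, 0.032]
ft_force: [-0.7, 0.6, 0.4]
grip_width: 0.0851
grasp_force: 0.0
```

```bash
python3 -c "
from workcell import bot
o=bot.get_obs();print(o['joint_pos'],o['eef_pos'],o['tool_rot'])"
```

```text
[-1.27101934e+00  8.32841594e-01  1.27476411e+00  1.94720183e+00
 -1.56231956e-05  1.57080980e+00] [ 0.21864663 -0.70739876  0.36512683] [0.98825828 0.14924085 0.00488338 0.03238655]
```

Request:
apply_moves([
  [0,1,0,0],
  [0,1,0,0],
  [0,1,0,0],
  [0,1,0,0],
  [0,1,0,0],
])

```text
clock: 1.82
eef_pos: [0.2318, -0.7499, 0.3355]
tool_rot: [0.987, 0.149, 0.009, 0.062]
ft_force: [-0.7, -0.5, 0.0]
grip_width: 0.0854
grasp_force: 0.0
```

Request:
apply_moves([
  [0,-1,0,0],
  [0,-1,0,0],
  [0,-1,0,0],
  [0,-1,0,0],
  [0,-1,0,0],
])

```text
clock: 2.23
eef_pos: [0.2031, -0.657, 0.3235]
tool_rot: [0.987, 0.149, 0.009, 0.062]
ft_force: [-0.1, -0.7, 0.3]
grip_width: 0.0853
grasp_force: 0.0
```

```bash
python3 -c "
from workcell import bot
o=bot.get_obs();print(o['joint_pos'],o['eef_pos'],o['tool_rot'])"
```

```text
[-1.27100650e+00  5.32270604e-01  6.08142149e-01  1.52198312e+00
 -8.69984124e-06  1.57074567e+00] [ 0.20307217 -0.65697444  0.32347327] [0.98686217 0.14906885 0.00929797 0.06160428]
```

```bash
python3 - <<'E'
import sys;sys.argv=['']
from h import *
from scipy.optimize import least_squares
Q=[(.241,.005,1.335,.5,.2531),(.8328,1.2748,1.9472,.7404,.3651),(.5323,.6081,1.5220,.6877,.3235)]
def fk(p,q2,q3,q4):
    a,L1,L2,h,Lt,d=p;t=q2-q3+q4;e=q3-q2
    return a+L1*np.sin(q2)+L2*np.cos(e)-d*np.sin(e)+Lt*np.cos(t), h+L1*np.cos(q2)+L2*np.sin(e)+d*np.cos(e)-Lt*np.sin(t)
f=lambda p:np.concatenate([np.subtract(fk(p,*q[:3]),q[3:]) for q in Q]+[1e-3*(np.array(p)-[0,.3,.3,.2,.2,0])])
s=least_squares(f,[0,.3,.3,.2,.2,0]);print(s.x,s.fun[:6])
print("cab",tri((C["scene"],C["side"]),((402,203),(342,40))))
print("mug",tri((C["scene"],C["side"]),((307,350),(296,318))))
E
```

```text
[-0.00129057  0.4947473   0.39205471  0.23899131  0.38340151  0.00897878] [ 1.30344177e-06  2.82988393e-07  9.49917313e-07  3.35575364e-07
 -2.25458367e-06 -6.58171013e-07]
cab (array([ 0.62864267, -0.34529552,  0.47565655]), np.float64(0.017773168950893037))
mug (array([ 0.56166492, -0.3945489 ,  0.08731395]), np.float64(0.0013796372358533618))
```

Request:
apply_moves([
  [0.5,-1,-0.4,0],
  [0.5,-1,-0.4,0],
  [0.5,-1,-0.4,0],
  [0.5,-1,-0.4,0],
  [0.5,-1,-0.4,0],
])

```text
clock: 2.65
eef_pos: [0.2204, -0.5426, 0.3516]
tool_rot: [0.987, 0.149, 0.009, 0.062]
ft_force: [0.5, -0.3, 0.5]
grip_width: 0.0857
grasp_force: 0.0
```

Request:
apply_moves([
  [0.5,-1,-0.4,0],
  [0.5,-1,-0.4,0],
  [0.5,-1,-0.4,0],
  [0.5,-1,-0.4,0],
  [0.5,-1,-0.4,0],
])

```text
clock: 3.07
eef_pos: [0.2375, -0.4282, 0.379]
tool_rot: [0.987, 0.149, 0.009, 0.062]
ft_force: [-0.7, 0.6, 0.2]
grip_width: 0.0855
grasp_force: 0.0
```

Request:
apply_moves([
  [0.5,-1,-0.4,0],
  [0.5,-1,-0.4,0],
  [0.5,-1,-0.4,0],
  [0.5,-1,-0.4,0],
  [0.5,-1,-0.4,0],
])

```text
clock: 3.48
eef_pos: [0.2545, -0.3139, 0.4064]
tool_rot: [0.987, 0.149, 0.01, 0.062]
ft_force: [1.2, -1.0, 0.6]
grip_width: 0.0854
grasp_force: 0.0
```

```bash
cat > st.py <<'E'
from workcell import bot
import numpy as np
from scipy.spatial.transform import Rotation as R
np.set_printoptions(precision=4,suppress=True)
def st():
    o=bot.get_obs();M=R.from_quat(o['tool_rot']).as_matrix()
    print("t",o['clock'],"q",o['joint_pos'],"p",o['eef_pos'],"w",o['grip_width'],"F",o['ft_force']);print("x",M[:,0],"y",M[:,1],"z",M[:,2]);return o,M
if __name__=="__main__":st()
E
python3 st.py
```

```text
t 3.4833 q [-0.8546 -0.0567  0.0592  1.5715 -0.0502  1.9847] p [ 0.2545 -0.3139  0.4064] w 0.08540059895713362 F [ 1.1643 -0.9532  0.5824]
x [0.9555 0.295  0.0006] y [ 0.2927 -0.948   0.1253] z [ 0.0376 -0.1195 -0.9921]
```

```bash
cat > plan.py <<'E'
import numpy as np,sys
from scipy.spatial.transform import Rotation as R
from st import bot
def plan(target,n,rolldeg=0,P=None,M=None,dec=2,pr=True):
    "n rows straight to target (world), rolling evenly; prints rows"
    if P is None:
        o=bot.get_obs();P=np.array(o['eef_pos'],float)
    if M is None: M=R.from_quat(bot.get_obs()['tool_rot']).as_matrix()
    T=np.array(target,float);rows=[]
    for i in range(n):
        d=(T-P)/(n-i);c=np.round(M.T@d/.02,dec);r=round(rolldeg/n/60,3)
        rows.append([*map(float,c),r]);P=P+M@c*.02;M=M@R.from_rotvec([0,0,np.radians(r*60)]).as_matrix()
    for i in range(0,n,5):print(rows[i:i+5])
    print("end",P.round(4),"max",np.abs(rows).max());return P,M
if __name__=="__main__":
    a=list(map(float,sys.argv[1:]));plan(a[:3],int(a[3]),a[4] if len(a)>4 else 0)
E
python3 plan.py .33 .03 .56 25 -155
```

```text
[[0.35, -0.57, -0.38, -0.103], [0.41, -0.53, -0.38, -0.103], [0.46, -0.48, -0.38, -0.103], [0.51, -0.43, -0.38, -0.103], [0.55, -0.37, -0.38, -0.103]]
[[0.59, -0.31, -0.38, -0.103], [0.62, -0.24, -0.38, -0.103], [0.64, -0.18, -0.38, -0.103], [0.66, -0.11, -0.38, -0.103], [0.67, -0.03, -0.38, -0.103]]
[[0.67, 0.04, -0.38, -0.103], [0.66, 0.11, -0.38, -0.103], [0.64, 0.18, -0.38, -0.103], [0.62, 0.25, -0.38, -0.103], [0.59, 0.31, -0.38, -0.103]]
[[0.55, 0.37, -0.38, -0.103], [0.51, 0.43, -0.38, -0.103], [0.46, 0.48, -0.38, -0.103], [0.41, 0.53, -0.38, -0.103], [0.35, 0.57, -0.39, -0.103]]
[[0.28, 0.6, -0.38, -0.103], [0.21, 0.63, -0.39, -0.103], [0.15, 0.65, -0.38, -0.103], [0.07, 0.66, -0.39, -0.103], [0.01, 0.67, -0.38, -0.103]]
end [0.3299 0.0299 0.56  ] max 0.67
```

Request:
apply_moves([
  [0.35,-0.57,-0.38,-0.103],
  [0.41,-0.53,-0.38,-0.103],
  [0.46,-0.48,-0.38,-0.103],
  [0.51,-0.43,-0.38,-0.103],
  [0.55,-0.37,-0.38,-0.103],
])

```text
clock: 3.9
eef_pos: [0.2698, -0.2455, 0.4372]
tool_rot: [0.91, 0.409, -0.007, 0.062]
ft_force: [0.9, 0.0, 1.3]
grip_width: 0.0856
grasp_force: 0.0
```

Request:
apply_moves([
  [0.59,-0.31,-0.38,-0.103],
  [0.62,-0.24,-0.38,-0.103],
  [0.64,-0.18,-0.38,-0.103],
  [0.66,-0.11,-0.38,-0.103],
  [0.67,-0.03,-0.38,-0.103],
])

```text
clock: 4.32
eef_pos: [0.285, -0.1767, 0.4678]
tool_rot: [0.769, 0.637, -0.023, 0.058]
ft_force: [-0.2, 0.4, 0.5]
grip_width: 0.0851
grasp_force: 0.0
```

Request:
apply_moves([
  [0.67,0.04,-0.38,-0.103],
  [0.66,0.11,-0.38,-0.103],
  [0.64,0.18,-0.38,-0.103],
  [0.62,0.25,-0.38,-0.103],
  [0.59,0.31,-0.38,-0.103],
])

```text
clock: 4.73
eef_pos: [0.3003, -0.1078, 0.4984]
tool_rot: [0.571, 0.818, -0.038, 0.05]
ft_force: [0.2, 0.6, 1.0]
grip_width: 0.0853
grasp_force: 0.0
```

Request:
apply_moves([
  [0.55,0.37,-0.38,-0.103],
  [0.51,0.43,-0.38,-0.103],
  [0.46,0.48,-0.38,-0.103],
  [0.41,0.53,-0.38,-0.103],
  [0.35,0.57,-0.39,-0.103],
])

```text
clock: 5.15
eef_pos: [0.3151, -0.0389, 0.5292]
tool_rot: [0.333, 0.941, -0.05, 0.038]
ft_force: [-0.7, 0.6, 0.3]
grip_width: 0.0852
grasp_force: 0.0
```

Request:
apply_moves([
  [0.28,0.6,-0.38,-0.103],
  [0.21,0.63,-0.39,-0.103],
  [0.15,0.65,-0.38,-0.103],
  [0.07,0.66,-0.39,-0.103],
  [0.01,0.67,-0.38,-0.103],
])

```text
clock: 5.57
eef_pos: [0.3302, 0.0298, 0.5603]
tool_rot: [0.07, 0.996, -0.058, 0.023]
ft_force: [0.1, -0.4, 0.3]
grip_width: 0.0855
grasp_force: 0.0
```

```bash
python3 st.py; python3 plan.py .34 .03 .66 5
```

```text
t 5.5667 q [ 0.1952 -0.0163  0.5206  2.0931 -0.1239  0.3343] p [0.3302 0.0298 0.5603] w 0.08552550201189853 F [ 0.0508 -0.3733  0.3323]
x [-0.9892  0.1363 -0.0543] y [ 0.1416  0.9836 -0.1119] z [ 0.0382 -0.1184 -0.9922]
[[-0.15, -0.1, -0.99, 0.0], [-0.15, -0.1, -0.98, 0.0], [-0.15, -0.09, -0.99, 0.0], [-0.15, -0.1, -0.98, 0.0], [-0.15, -0.09, -0.99, 0.0]]
end [0.3399 0.03   0.66  ] max 0.99
```

Request:
apply_moves([
  [-0.15,-0.1,-1,0],
  [-0.15,-0.1,-1,0],
  [-0.15,-0.1,-1,0],
  [-0.15,-0.1,-1,0],
  [-0.15,-0.1,-1,0],
])

```text
clock: 5.98
eef_pos: [0.338, 0.0205, 0.5989]
tool_rot: [0.071, 0.995, -0.051, 0.051]
ft_force: [-0.0, -1.1, 0.7]
grip_width: 0.0854
grasp_force: 0.0
```

```bash
python3 st.py
```

```text
t 5.9833 q [ 0.1626  0.0042  0.6586  2.1487 -0.1229  0.3004] p [0.338  0.0205 0.5989] w 0.08544246802738682 F [-0.0392 -1.0662  0.667 ]
x [-0.9847  0.1361 -0.1092] y [ 0.1465  0.9847 -0.0941] z [ 0.0948 -0.1087 -0.9895]
```

Request:
apply_moves([
  [-0.6,0,-1,0],
  [-0.6,0,-1,0],
  [-0.6,0,-1,0],
  [-0.6,0,-1,0],
  [-0.6,0,-1,0],
])

```text
clock: 6.4
eef_pos: [0.3818, 0.0136, 0.6259]
tool_rot: [0.069, 0.993, -0.044, 0.089]
ft_force: [-0.4, 0.0, 0.1]
grip_width: 0.0857
grasp_force: 0.0
```

```bash
python3 st.py
```

```text
t 6.4 q [ 0.1235  0.0725  0.8102  2.1487 -0.1195  0.2522] p [0.3818 0.0136 0.6259] w 0.08566078074034364 F [-0.3987  0.0079  0.0845]
x [-0.9746  0.1287 -0.1835] y [ 0.1443  0.9867 -0.0742] z [ 0.1715 -0.0988 -0.9802]
```

Request:
apply_moves([
  [-0.5,0,-1,0],
  [-0.5,0,-1,0],
  [-0.5,0,-1,0],
  [-0.5,0,-1,0],
  [-0.5,0,-1,0],
])

```text
clock: 6.82
eef_pos: [0.4036, 0.0091, 0.6539]
tool_rot: [0.066, 0.989, -0.037, 0.129]
ft_force: [0.3, -0.6, 0.4]
grip_width: 0.0852
grasp_force: 0.0
```

Request:
apply_moves([
  [-0.5,0,-1,0],
  [-0.5,0,-1,0],
  [-0.5,0,-1,0],
  [-0.5,0,-1,0],
  [-0.5,0,-1,0],
])

```text
clock: 7.23
eef_pos: [0.4146, 0.0045, 0.6832]
tool_rot: [0.063, 0.983, -0.032, 0.169]
ft_force: [0.1, 0.2, -0.3]
grip_width: 0.0855
grasp_force: 0.0
```

```bash
python3 st.py
```

```text
t 7.2333 q [ 0.0882  0.1128  1.0192  2.1491 -0.1139  0.1972] p [0.4146 0.0045 0.6832] w 0.08548014840389258 F [ 0.0859  0.212  -0.2786]
x [-0.9347  0.1128 -0.337 ] y [ 0.1347  0.99   -0.0424] z [ 0.3289 -0.085  -0.9405]
```

Request:
apply_moves([
  [-0.5,0.2,-1,0],
  [-0.5,0.2,-1,0],
  [-0.5,0.2,-1,0],
  [-0.5,0.2,-1,0],
  [-0.5,0.2,-1,0],
])

```text
clock: 7.65
eef_pos: [0.4186, 0.0196, 0.7118]
tool_rot: [0.06, 0.976, -0.027, 0.21]
ft_force: [-0.5, 0.1, 0.5]
grip_width: 0.0855
grasp_force: 0.0
```

Request:
apply_moves([
  [-0.5,0.2,-1,0],
  [-0.5,0.2,-1,0],
  [-0.5,0.2,-1,0],
  [-0.5,0.2,-1,0],
  [-0.5,0.2,-1,0],
])

```text
clock: 8.07
eef_pos: [0.4139, 0.0323, 0.7413]
tool_rot: [0.057, 0.966, -0.02, 0.25]
ft_force: [0.2, -1.0, -0.1]
grip_width: 0.0857
grasp_force: 0.0
```

```bash
python3 st.py
```

```text
t 8.0667 q [ 0.1822  0.107   1.1701  2.149  -0.1541  0.262 ] p [0.4139 0.0323 0.7413] w 0.08567645284664528 F [ 0.2387 -0.9866 -0.1492]
x [-0.8686  0.1002 -0.4853] y [ 0.1204  0.9927 -0.0104] z [ 0.4807 -0.0675 -0.8743]
```

```bash
python3 plan.py .42 .057 .285 25
```

```text
[[0.44, 0.06, 0.8, 0.0], [0.44, 0.06, 0.8, 0.0], [0.44, 0.06, 0.8, 0.0], [0.44, 0.06, 0.8, 0.0], [0.44, 0.06, 0.8, 0.0]]
[[0.44, 0.06, 0.8, 0.0], [0.44, 0.06, 0.8, 0.0], [0.44, 0.06, 0.8, 0.0], [0.44, 0.06, 0.8, 0.0], [0.44, 0.06, 0.8, 0.0]]
[[0.44, 0.06, 0.8, 0.0], [0.44, 0.06, 0.8, 0.0], [0.43, 0.06, 0.8, 0.0], [0.44, 0.06, 0.8, 0.0], [0.43, 0.06, 0.8, 0.0]]
[[0.44, 0.06, 0.8, 0.0], [0.43, 0.06, 0.8, 0.0], [0.44, 0.06, 0.8, 0.0], [0.43, 0.06, 0.8, 0.0], [0.44, 0.06, 0.8, 0.0]]
[[0.43, 0.06, 0.8, 0.0], [0.44, 0.06, 0.8, 0.0], [0.43, 0.06, 0.8, 0.0], [0.44, 0.06, 0.8, 0.0], [0.43, 0.06, 0.81, 0.0]]
end [0.4201 0.057  0.285 ] max 0.81
```

Request:
apply_moves([
  [0.44,0.06,0.8,0],
  [0.44,0.06,0.8,0],
  [0.44,0.06,0.8,0],
  [0.44,0.06,0.8,0],
  [0.44,0.06,0.8,0],
])

```text
clock: 8.48
eef_pos: [0.4145, 0.0371, 0.6487]
tool_rot: [0.057, 0.966, -0.02, 0.25]
ft_force: [0.3, 0.6, 0.9]
grip_width: 0.0855
grasp_force: 0.0
```

Request:
apply_moves([
  [0.44,0.06,0.8,0],
  [0.44,0.06,0.8,0],
  [0.44,0.06,0.8,0],
  [0.44,0.06,0.8,0],
  [0.44,0.06,0.8,0],
])

```text
clock: 8.9
eef_pos: [0.4154, 0.0421, 0.5573]
tool_rot: [0.057, 0.966, -0.02, 0.249]
ft_force: [0.3, 0.6, 0.4]
grip_width: 0.085
grasp_force: 0.0
```

Request:
apply_moves([
  [0.44,0.06,0.8,0],
  [0.44,0.06,0.8,0],
  [0.44,0.06,0.8,0],
  [0.44,0.06,0.8,0],
  [0.44,0.06,0.8,0],
])

```text
clock: 9.32
eef_pos: [0.4163, 0.0471, 0.4659]
tool_rot: [0.057, 0.966, -0.02, 0.249]
ft_force: [-0.0, 0.3, -0.3]
grip_width: 0.0853
grasp_force: 0.0
```

Request:
apply_moves([
  [0.44,0.06,0.8,0],
  [0.44,0.06,0.8,0],
  [0.44,0.06,0.8,0],
  [0.44,0.06,0.8,0],
  [0.44,0.06,0.8,0],
])

```text
clock: 9.73
eef_pos: [0.4172, 0.052, 0.3746]
tool_rot: [0.057, 0.966, -0.02, 0.249]
ft_force: [0.2, 0.2, -0.7]
grip_width: 0.0852
grasp_force: 0.0
```

Request:
apply_moves([
  [0.43,0.06,0.8,0],
  [0.43,0.06,0.8,0],
  [0.43,0.06,0.8,0],
  [0.43,0.06,0.8,0],
  [0.43,0.06,0.8,0],
])

```text
clock: 10.15
eef_pos: [0.4189, 0.0569, 0.2838]
tool_rot: [0.057, 0.966, -0.02, 0.249]
ft_force: [0.3, -0.6, -0.7]
grip_width: 0.0854
grasp_force: 0.0
```

```bash
python3 st.py; python3 - <<'E'
from workcell import bot
import cv2,numpy as np
from h import blob,tri
c=[];p=[]
for n in ("scene","side","wrist"):
    k=bot.camera(n);np.savez(n+"1.npz",**k);c.append(k)
m=c[2]["image"];k=c[2]
kn=np.array([.487,.0486,.1626]);ax=np.array([-.495,.07,.866])
for s in(-.014,0,.02):
    u=k["camera_matrix"]@(k["R"]@(kn+s*ax)+k["t"]);print(s,u[:2]/u[2])
cv2.imwrite("pics/wr1.png",np.hstack([m,c[1]["image"][80:500,200:400]]))
E
```

```text
t 10.15 q [ 0.2614 -0.2708 -0.5381  0.8318 -0.1904  0.3336] p [0.4189 0.0569 0.2838] w 0.0854423123011914 F [ 0.2582 -0.6087 -0.7226]
x [-0.869   0.1004 -0.4845] y [ 0.1205  0.9927 -0.0105] z [ 0.4799 -0.0675 -0.8747]
-0.014 [285.17513557 204.51702278]
0 [285.30535743 208.44979139]
0.02 [285.51607286 214.81350804]Traceback (most recent call last):
  File "<stdin>", line 11, in <module>
    return _nx.concatenate(arrs, 1, dtype=dtype, casting=casting)
           ~~~~~~~~~~~~~~~^^^^^^^^^^^^^^^^^^^^^^^^^^^^^^^^^^^^^^^
ValueError: all the input array dimensions except for the concatenation axis must match exactly, but along dimension 0, the array at index 0 has size 420 and the array at index 1 has size 340
```

```bash
python3 - <<'E'
import cv2,numpy as np
m=np.load("wrist1.npz")["image"];d=np.load("side1.npz")["image"]
cv2.imwrite("pics/wr1.png",np.hstack([m,cv2.resize(d[90:300,220:340],(240,420))]))
E
```

```text
(no output)
```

View pics/wr1.png

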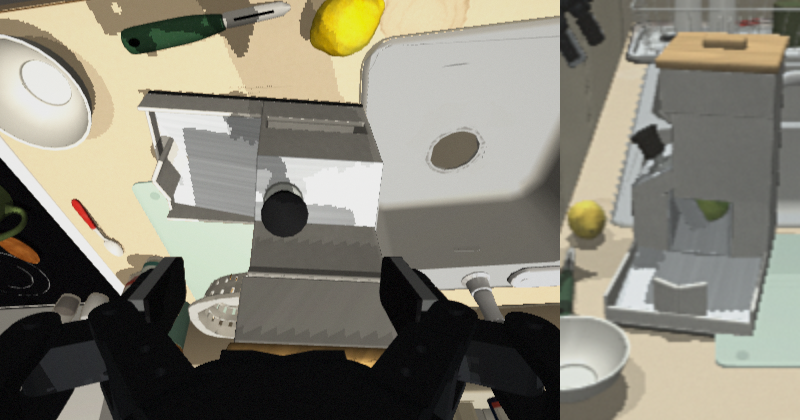

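```bash
python3 plan.py .4845 .048 .167 10 3
```

```text
[[-0.01, 0.0, 0.67, 0.005], [-0.01, 0.0, 0.67, 0.005], [-0.01, 0.01, 0.67, 0.005], [-0.02, 0.0, 0.67, 0.005], [-0.01, 0.01, 0.67, 0.005]]
[[-0.02, 0.0, 0.67, 0.005], [-0.01, 0.01, 0.67, 0.005], [-0.02, 0.0, 0.67, 0.005], [-0.01, 0.01, 0.67, 0.005], [-0.02, 0.0, 0.67, 0.005]]
end [0.4845 0.0479 0.1671] max 0.67
```

Request:
apply_moves([
  [-0.01,0,0.67,0.01],
  [-0.01,0,0.67,0.01],
  [-0.01,0,0.67,0.01],
  [-0.01,0,0.67,0.01],
  [-0.02,0,0.67,0.01],
])

```text
clock: 10.72
eef_pos: [0.4538, 0.0523, 0.2281]
tool_rot: [0.083, 0.964, -0.013, 0.251]
ft_force: [-0.6, 0.0, -0.7]
grip_width: 0.0854
grasp_force: 0.0
```

Request:
apply_moves([
  [-0.02,0,0.67,0],
  [-0.02,0,0.67,0],
  [-0.02,0,0.67,0],
  [-0.02,0,0.67,0],
  [-0.02,0,0.67,0],
])

```text
clock: 11.13
eef_pos: [0.4881, 0.0474, 0.1703]
tool_rot: [0.083, 0.964, -0.013, 0.251]
ft_force: [-1.1, -0.1, -1.1]
grip_width: 0.0855
grasp_force: 0.0
```

Request:
apply_moves([
  [0,0,0,0],
  [0,0,0,0],
  [0,0,0,0],
  [0,0,0,0],
  [0,0,0,0],
], claw=1)

```text
clock: 11.55
eef_pos: [0.4866, 0.0476, 0.1704]
tool_rot: [0.082, 0.964, -0.013, 0.251]
ft_force: [-4.3, 0.4, 5.0]
grip_width: 0.0335
grasp_force: 58.7
```

Request:
apply_moves([
  [0,0,0,0],
  [0,0,0,0],
  [0,0,0,0],
  [0,0,0,0],
  [0,0,0,0],
])

```text
clock: 11.97
eef_pos: [0.4866, 0.0476, 0.1704]
tool_rot: [0.082, 0.964, -0.013, 0.251]
ft_force: [-3.6, 0.6, 5.9]
grip_width: 0.0335
grasp_force: 58.9
```

```bash
python3 st.py
```

```text
t 11.9667 q [ 0.187  -0.0173 -0.659   0.4435 -0.1558  0.3187] p [0.4866 0.0476 0.1704] w 0.03353803883606454 F [-3.6143  0.5721  5.9017]
x [-0.8605  0.1522 -0.4862] y [0.1654 0.9861 0.0159] z [ 0.4818 -0.0667 -0.8737]
```

Request:
apply_moves([
  [0,0,-0.33,0],
  [0,0,-0.33,0],
  [0,0,-0.33,0],
  [0,0,-0.33,0],
  [0,0,-0.33,0],
])

```text
clock: 12.38
eef_pos: [0.4705, 0.0505, 0.1986]
tool_rot: [0.082, 0.965, -0.012, 0.25]
ft_force: [2.1, 4.2, -2.9]
grip_width: 0.0335
grasp_force: 60.6
```

Request:
apply_moves([
  [0,0,-0.33,0],
  [0,0,-0.33,0],
  [0,0,-0.33,0],
  [0,0,-0.33,0],
  [0,0,-0.33,0],
])

```text
clock: 12.8
eef_pos: [0.4546, 0.0532, 0.2247]
tool_rot: [0.082, 0.965, -0.012, 0.249]
ft_force: [46.3, 6.7, -53.3]
grip_width: 0.0333
grasp_force: 66.9
```

```bash
python3 st.py;python3 - <<'E'
import cv2,numpy as np
from workcell import bot
m=bot.camera("scene")["image"];d=bot.camera("side")["image"]
cv2.imwrite("pics/p2.png",np.hstack([cv2.resize(m[70:250,190:350],(400,450)),cv2.resize(d[80:260,210:350],(350,450))]))
E
```

```text
t 12.8 q [ 0.2189 -0.1482 -0.6103  0.631  -0.1669  0.3472] p [0.4546 0.0532 0.2247] w 0.03332640962204157 F [ 46.2909   6.6881 -53.337 ]
x [-0.8626  0.1518 -0.4825] y [0.1637 0.9863 0.0177] z [ 0.4786 -0.0637 -0.8757]
```

View pics/p2.png

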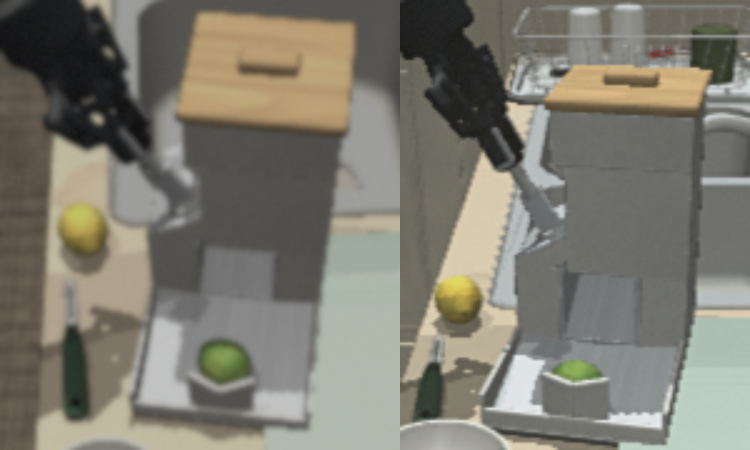

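Request:
apply_moves([
  [0,0,0.33,0],
  [0,0,0.33,0],
  [0,0,0.33,0],
  [0,0,0.33,0],
  [0,0,0.33,0],
])

```text
clock: 13.32
eef_pos: [0.4699, 0.0506, 0.1979]
tool_rot: [0.082, 0.965, -0.012, 0.25]
ft_force: [0.2, 4.5, -0.4]
grip_width: 0.0332
grasp_force: 70.5
```

Request:
apply_moves([
  [0,0,0.33,0],
  [0,0,0.33,0],
  [0,0,0.33,0],
  [0,0,0.33,0],
  [0,0,0.33,0],
])

```text
clock: 13.73
eef_pos: [0.4861, 0.0477, 0.1708]
tool_rot: [0.082, 0.965, -0.013, 0.25]
ft_force: [-49.7, 5.8, 64.6]
grip_width: 0.0334
grasp_force: 78.5
```

```bash
python3 st.py
```

```text
t 13.7333 q [ 0.1873 -0.0184 -0.6584  0.4462 -0.1556  0.3183] p [0.4861 0.0477 0.1708] w 0.03341513139420732 F [-49.7236   5.7531  64.6179]
x [-0.8611  0.1515 -0.4854] y [0.1648 0.9862 0.0155] z [ 0.481  -0.0666 -0.8742]
```

Request:
apply_moves([
  [0,0,-0.1,0],
  [0,0,-0.05,0],
  [0,0,0,0],
  [0,0,0,0],
  [0,0,0,0],
])

```text
clock: 14.15
eef_pos: [0.4856, 0.0477, 0.1718]
tool_rot: [0.082, 0.965, -0.013, 0.25]
ft_force: [5.2, 4.1, -3.5]
grip_width: 0.0333
grasp_force: 73.4
```

Request:
apply_moves([
  [0,0,0,0],
  [0,0,0,0],
  [0,0,0,0],
  [0,0,0,0],
  [0,0,0,0],
], claw=0)

```text
clock: 14.57
eef_pos: [0.4844, 0.047, 0.1712]
tool_rot: [0.083, 0.965, -0.014, 0.249]
ft_force: [0.1, 0.9, -0.9]
grip_width: 0.0853
grasp_force: 0.0
```

Request:
apply_moves([
  [0,0,-0.6,0],
  [0,0,-0.9,0],
  [0,0,-1,0],
  [0,0,-1,0],
  [0,0,-1,0],
])

```text
clock: 14.98
eef_pos: [0.4407, 0.0532, 0.2506]
tool_rot: [0.083, 0.965, -0.014, 0.249]
ft_force: [0.8, -0.6, -0.3]
grip_width: 0.0859
grasp_force: 0.0
```

```bash
python3 st.py; python3 - <<'E'
import cv2,numpy as np
from workcell import bot
from h import *
np.set_printoptions(precision=4,suppress=True)
c=[bot.camera(n) for n in("scene","side","wrist")]
for n,k in zip(("scene","side","wrist"),c):np.savez(n+"2.npz",**k)
g=lambda k:cv2.inRange(cv2.cvtColor(k["image"],cv2.COLOR_BGR2HSV),(32,90,50),(50,255,255))
a=blob(g(c[0]),(250,190,310,235));b=blob(g(c[1]),(250,190,310,250));print(a[:2],b[:2]);print("lime",tri(c[:2],(a[0],b[0])))
dark=lambda k:(k["image"].max(2)<55).astype(np.uint8)
k1=blob(dark(c[0]),(244,130,266,152));k2=blob(dark(c[1]),(254,151,274,172));print(k1[:2],k2[:2],tri(c[:2],(k1[0],k2[0])))
cv2.imwrite("pics/w3.png",c[2]["image"])
E
```

```text
t 14.9833 q [ 0.2327 -0.2017 -0.5792  0.7183 -0.1779  0.3603] p [0.4407 0.0532 0.2506] w 0.08585991858480221 F [ 0.7869 -0.5942 -0.2575]
x [-0.862   0.1524 -0.4835] y [0.1664 0.986  0.014 ] z [ 0.4788 -0.0684 -0.8752]
(array([276.6959, 215.5567]), array([266, 209,  21,  14, 194], dtype=int32)) (array([279.24, 227.72]), array([270, 224,  19,   8, 100], dtype=int32))
lime (array([ 0.5247, -0.0859,  0.0587]), np.float64(0.0008530668645496773))
(array([255.4892, 140.7849]), array([248, 133,  16,  18, 186], dtype=int32)) (array([264.1677, 160.8323]), array([256, 153,  16,  17, 155], dtype=int32)) (array([0.4852, 0.0491, 0.1661]), np.float64(0.0014143046911686077))
```

View pics/w3.png

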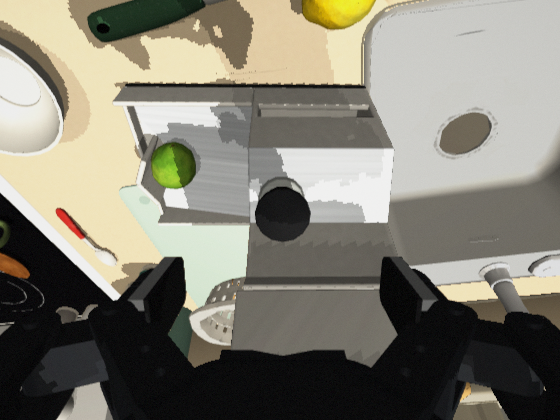

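```bash
python3 - <<'E'
from plan import *
P=M=None
for w in [(.32,.12,.40),(.2,.24,.46),(.02,.31,.48),(-.16,.27,.48),(-.275,.157,.48)]:
    P,M=plan(w,10,0,P,M)
import numpy as np
d=np.load("wrist2.npz")
E
```

```text
[[0.21, 0.24, -0.96, 0.0], [0.22, 0.24, -0.96, 0.0], [0.21, 0.24, -0.96, 0.0], [0.22, 0.24, -0.97, 0.0], [0.21, 0.24, -0.96, 0.0]]
[[0.22, 0.24, -0.97, 0.0], [0.21, 0.23, -0.96, 0.0], [0.22, 0.24, -0.97, 0.0], [0.21, 0.23, -0.96, 0.0], [0.22, 0.24, -0.97, 0.0]]
end [0.32   0.1201 0.4   ] max 0.97
[[0.46, 0.5, -0.59, 0.0], [0.46, 0.5, -0.59, 0.0], [0.46, 0.5, -0.59, 0.0], [0.46, 0.5, -0.59, 0.0], [0.46, 0.49, -0.59, 0.0]]
[[0.46, 0.5, -0.59, 0.0], [0.46, 0.49, -0.59, 0.0], [0.46, 0.5, -0.6, 0.0], [0.46, 0.49, -0.59, 0.0], [0.47, 0.5, -0.6, 0.0]]
end [0.2    0.2401 0.46  ] max 0.6
[[0.78, 0.2, -0.55, 0.0], [0.78, 0.2, -0.54, 0.0], [0.78, 0.2, -0.55, 0.0], [0.78, 0.2, -0.54, 0.0], [0.78, 0.2, -0.55, 0.0]]
[[0.78, 0.19, -0.54, 0.0], [0.78, 0.2, -0.55, 0.0], [0.77, 0.19, -0.54, 0.0], [0.78, 0.2, -0.55, 0.0], [0.77, 0.19, -0.54, 0.0]]
end [0.0201 0.31   0.48  ] max 0.78
[[0.74, -0.35, -0.42, 0.0], [0.74, -0.35, -0.42, 0.0], [0.74, -0.35, -0.42, 0.0], [0.75, -0.34, -0.42, 0.0], [0.74, -0.35, -0.42, 0.0]]
[[0.75, -0.34, -0.42, 0.0], [0.74, -0.35, -0.42, 0.0], [0.75, -0.34, -0.42, 0.0], [0.74, -0.35, -0.43, 0.0], [0.75, -0.34, -0.42, 0.0]]
end [-0.16  0.27  0.48] max 0.75
[[0.41, -0.65, -0.24, 0.0], [0.41, -0.65, -0.24, 0.0], [0.41, -0.65, -0.24, 0.0], [0.41, -0.65, -0.24, 0.0], [0.41, -0.65, -0.24, 0.0]]
[[0.41, -0.66, -0.24, 0.0], [0.41, -0.65, -0.24, 0.0], [0.4, -0.66, -0.24, 0.0], [0.41, -0.65, -0.24, 0.0], [0.4, -0.66, -0.24, 0.0]]
end [-0.275   0.1569  0.4801] max 0.66
```

Request:
apply_moves([
  [0.21,0.24,-0.96,0],
  [0.22,0.24,-0.96,0],
  [0.21,0.24,-0.96,0],
  [0.22,0.24,-0.96,0],
  [0.21,0.24,-0.96,0],
])

```text
clock: 15.55
eef_pos: [0.3803, 0.0868, 0.3232]
tool_rot: [0.083, 0.965, -0.014, 0.249]
ft_force: [0.7, -0.2, -0.2]
grip_width: 0.0861
grasp_force: 0.0
```

Request:
apply_moves([
  [0.22,0.24,-0.96,0],
  [0.22,0.24,-0.96,0],
  [0.22,0.24,-0.96,0],
  [0.22,0.24,-0.96,0],
  [0.22,0.24,-0.96,0],
])

```text
clock: 15.97
eef_pos: [0.3196, 0.1205, 0.3972]
tool_rot: [0.083, 0.965, -0.014, 0.249]
ft_force: [-0.3, 0.8, -0.1]
grip_width: 0.0852
grasp_force: 0.0
```

Request:
apply_moves([
  [0.75,0.8,-0.95,0],
  [0.75,0.8,-0.95,0],
  [0.75,0.8,-0.95,0],
  [0.75,0.8,-0.95,0],
  [0.75,0.8,-0.95,0],
])

```text
clock: 16.38
eef_pos: [0.2222, 0.2181, 0.4453]
tool_rot: [0.082, 0.965, -0.014, 0.25]
ft_force: [-0.1, -0.2, 0.7]
grip_width: 0.0849
grasp_force: 0.0
```

Request:
apply_moves([
  [0.75,0.8,-0.95,0],
  [0.97,0.25,-0.68,0],
  [0.97,0.25,-0.68,0],
  [0.97,0.25,-0.68,0],
  [0.97,0.25,-0.68,0],
])

```text
clock: 16.8
eef_pos: [0.1129, 0.2726, 0.4647]
tool_rot: [0.082, 0.965, -0.015, 0.25]
ft_force: [0.2, 0.5, -0.5]
grip_width: 0.0853
grasp_force: 0.0
```

Request:
apply_moves([
  [0.97,0.25,-0.68,0],
  [0.97,0.25,-0.68,0],
  [0.97,0.25,-0.68,0],
  [0.97,0.25,-0.68,0],
  [0.97,-0.45,-0.55,0],
])

```text
clock: 17.22
eef_pos: [-0.0006, 0.304, 0.4746]
tool_rot: [0.083, 0.965, -0.015, 0.25]
ft_force: [0.0, -0.3, -0.1]
grip_width: 0.0856
grasp_force: 0.0
```

```bash
python3 st.py
```

```text
t 17.2167 q [ 1.9683 -0.0072  0.1892  2.0455 -0.429   2.2002] p [-0.0006  0.304   0.4746] w 0.08564847005426511 F [ 0.0468 -0.3261 -0.1443]
x [-0.8612  0.1521 -0.4851] y [0.1666 0.9859 0.0133] z [ 0.4803 -0.0694 -0.8744]
```

```bash
python3 plan.py -.19 .24 .49 10
```

```text
[[0.73, -0.47, -0.5, 0.0], [0.73, -0.47, -0.5, 0.0], [0.73, -0.47, -0.5, 0.0], [0.73, -0.47, -0.5, 0.0], [0.73, -0.47, -0.5, 0.0]]
[[0.73, -0.47, -0.5, 0.0], [0.73, -0.48, -0.5, 0.0], [0.73, -0.47, -0.5, 0.0], [0.73, -0.48, -0.5, 0.0], [0.72, -0.47, -0.5, 0.0]]
end [-0.19  0.24  0.49] max 0.73
```

Request:
apply_moves([
  [0.73,-0.47,-0.5,0],
  [0.73,-0.47,-0.5,0],
  [0.73,-0.47,-0.5,0],
  [0.73,-0.47,-0.5,0],
  [0.73,-0.47,-0.5,0],
])

```text
clock: 17.63
eef_pos: [-0.0938, 0.2711, 0.4782]
tool_rot: [0.082, 0.965, -0.013, 0.249]
ft_force: [0.4, -0.3, -0.7]
grip_width: 0.0853
grasp_force: 0.0
```

Request:
apply_moves([
  [0.73,-0.47,-0.5,0],
  [0.73,-0.47,-0.5,0],
  [0.73,-0.47,-0.5,0],
  [0.73,-0.47,-0.5,0],
  [0.73,-0.47,-0.5,0],
])

```text
clock: 18.05
eef_pos: [-0.1816, 0.2417, 0.4584]
tool_rot: [0.081, 0.967, -0.007, 0.241]
ft_force: [-0.1, 0.4, 1.1]
grip_width: 0.0854
grasp_force: 0.0
```

```bash
python3 st.py
```

```text
t 18.05 q [ 2.4546  0.1224  0.2803  2.147  -0.2577  2.6762] p [-0.1816  0.2417  0.4584] w 0.08537860721631275 F [-0.1019  0.3544  1.0866]
x [-0.8706  0.1529 -0.4675] y [0.1595 0.9869 0.0258] z [ 0.4654 -0.0521 -0.8836]
```

Request:
apply_moves([
  [0.2,0,-1,0],
  [0.2,0,-1,0],
  [0.2,0,-1,0],
  [0.2,0,-1,0],
  [0.2,0,-1,0],
])

```text
clock: 18.47
eef_pos: [-0.2255, 0.2532, 0.4674]
tool_rot: [0.078, 0.973, 0.01, 0.216]
ft_force: [-0.1, 0.5, -0.4]
grip_width: 0.0856
grasp_force: 0.0
```

Request:
apply_moves([
  [0.2,0,-1,0],
  [0.2,0,-1,0],
  [0.2,0,-1,0],
  [0.2,0,-1,0],
  [0.2,0,-1,0],
])

```text
clock: 18.88
eef_pos: [-0.2645, 0.2579, 0.4774]
tool_rot: [0.074, 0.979, 0.026, 0.189]
ft_force: [0.6, 0.2, -0.2]
grip_width: 0.0852
grasp_force: 0.0
```

```bash
python3 st.py
```

```text
t 18.8833 q [ 2.545   0.2097  0.4789  2.149  -0.232   2.7323] p [-0.2645  0.2579  0.4774] w 0.08518730152469065 F [ 0.6487  0.204  -0.1812]
x [-0.9175  0.155  -0.3662] y [0.1349 0.9876 0.0799] z [ 0.3741  0.0239 -0.9271]
```

Request:
apply_moves([
  [0.6,0.1,-1,0],
  [0.6,0.1,-1,0],
  [0.6,0.1,-1,0],
  [0.6,0.1,-1,0],
  [0.6,0.1,-1,0],
])

```text
clock: 19.3
eef_pos: [-0.3317, 0.2718, 0.4796]
tool_rot: [0.07, 0.984, 0.043, 0.16]
ft_force: [0.6, -0.6, 0.5]
grip_width: 0.0854
grasp_force: 0.0
```

Request:
apply_moves([
  [0.3,0,-1,0],
  [0.3,0,-1,0],
  [0.3,0,-1,0],
  [0.3,0,-1,0],
  [0.3,0,-1,0],
])

```text
clock: 19.72
eef_pos: [-0.3636, 0.2653, 0.4953]
tool_rot: [0.066, 0.988, 0.06, 0.128]
ft_force: [0.4, -0.5, -0.8]
grip_width: 0.0853
grasp_force: 0.0
```

```bash
python3 st.py
```

```text
t 19.7167 q [ 2.6456  0.3243  0.716   2.1492 -0.2158  2.8002] p [-0.3636  0.2653  0.4953] w 0.0853446888331618 F [ 0.3823 -0.4733 -0.8492]
x [-0.9583  0.1467 -0.2453] y [0.1158 0.9839 0.1361] z [ 0.2613  0.102  -0.9598]
```

Request:
apply_moves([
  [0.3,0.1,-1,0],
  [0.3,0.1,-1,0],
  [0.3,0.1,-1,0],
  [0.3,0.1,-1,0],
  [0.3,0.1,-1,0],
])

```text
clock: 20.13
eef_pos: [-0.3884, 0.2652, 0.5143]
tool_rot: [0.062, 0.991, 0.077, 0.095]
ft_force: [0.8, 0.1, 0.1]
grip_width: 0.0854
grasp_force: 0.0
```

Request:
apply_moves([
  [0.3,0.1,-1,0],
  [0.3,0.1,-1,0],
  [0.3,0.1,-1,0],
  [0.3,0.1,-1,0],
  [0.3,0.1,-1,0],
])

```text
clock: 20.55
eef_pos: [-0.4068, 0.2607, 0.5369]
tool_rot: [0.058, 0.992, 0.094, 0.061]
ft_force: [0.5, 0.0, 0.6]
grip_width: 0.0854
grasp_force: 0.0
```

```bash
python3 st.py
```

```text
t 20.55 q [ 2.699   0.3366  0.8714  2.1491 -0.2198  2.8211] p [-0.4068  0.2607  0.5369] w 0.08544336295646779 F [0.47   0.0125 0.555 ]
x [-0.9858  0.1269 -0.1098] y [0.1041 0.9756 0.1931] z [ 0.1317  0.1789 -0.975 ]
```

Request:
apply_moves([
  [0.3,0.3,-1,0],
  [0.3,0.3,-1,0],
  [0.3,0.3,-1,0],
  [0.3,0.3,-1,0],
  [0.3,0.3,-1,0],
])

```text
clock: 20.97
eef_pos: [-0.4158, 0.2719, 0.5643]
tool_rot: [0.054, 0.992, 0.112, 0.025]
ft_force: [-0.6, -0.1, -1.3]
grip_width: 0.0855
grasp_force: 0.0
```

```bash
python3 st.py; python3 - <<'E'
from h import *
np.set_printoptions(precision=4,suppress=True)
c=[dict(np.load(n+"2.npz")) for n in("scene","side","wrist")]
g=lambda k,lo=60:cv2.inRange(cv2.cvtColor(k["image"],cv2.COLOR_BGR2HSV),(28,lo,40),(60,255,255))
w=blob(g(c[2],110),(140,130,210,200));print(w[:2])
for z in(.035,.04,.045):print(plane(c[2],w[0],z))
# dispenser: vee tips / tray edges seen in wrist
S=c[0]
a=blob(g(S),(250,190,310,235));x,y,W,H,_=a[1]
for z in(.035,.045):print("scene L/R",plane(S,(x,y+8),z),plane(S,(x+W,y+8),z))
E
```

```text
t 20.9667 q [ 2.6896  0.3376  0.9565  2.149  -0.2257  2.7935] p [-0.4158  0.2719  0.5643] w 0.08554146453948264 F [-0.5722 -0.1306 -1.3126]
x [-0.9929  0.1126 -0.038 ] y [0.1013 0.9693 0.224 ] z [ 0.0621  0.2186 -0.9738]
(array([172.516 , 165.1913]), array([ 151,  143,   44,   45, 1626], dtype=int32))
[ 0.5242 -0.0796  0.035 ]
[ 0.5208 -0.077   0.04  ]
[ 0.5175 -0.0744  0.045 ]
scene L/R [ 0.4988 -0.0735  0.035 ] [ 0.5509 -0.0766  0.035 ]
scene L/R [ 0.4989 -0.0799  0.045 ] [ 0.5503 -0.0829  0.045 ]
```

```bash
python3 - <<'E'
from plan import *
P=M=None
for w,n,r in [((-.25,.30,.52),8,0),((-.03,.36,.48),12,32),((.18,.30,.44),10,31),((.35,.14,.40),10,31),((.45,-.05,.34),10,0),((.5155,-.1115,.19),10,0)]:
    P,M=plan(w,n,r,P,M)
print(M)
E
```

```text
[[-1.0, 0.21, 0.37, 0.0], [-1.0, 0.21, 0.37, 0.0], [-1.0, 0.21, 0.37, 0.0], [-1.0, 0.21, 0.37, 0.0], [-1.0, 0.22, 0.37, 0.0]]
[[-1.0, 0.21, 0.38, 0.0], [-0.99, 0.22, 0.37, 0.0], [-1.0, 0.21, 0.38, 0.0]]
end [-0.25    0.2999  0.5199] max 1.0
[[-0.88, 0.3, 0.27, 0.044], [-0.86, 0.34, 0.27, 0.044], [-0.84, 0.38, 0.27, 0.044], [-0.83, 0.42, 0.27, 0.044], [-0.81, 0.45, 0.28, 0.044]]
[[-0.78, 0.49, 0.27, 0.044], [-0.76, 0.52, 0.28, 0.044], [-0.74, 0.56, 0.27, 0.044], [-0.71, 0.59, 0.28, 0.044], [-0.68, 0.63, 0.27, 0.044]]
[[-0.65, 0.66, 0.28, 0.044], [-0.62, 0.68, 0.27, 0.044]]
end [-0.03    0.36    0.4801] max 0.88
[[-1.03, 0.37, 0.19, 0.052], [-1.01, 0.42, 0.2, 0.052], [-0.98, 0.48, 0.19, 0.052], [-0.96, 0.53, 0.2, 0.052], [-0.93, 0.58, 0.19, 0.052]]
[[-0.89, 0.63, 0.2, 0.052], [-0.86, 0.68, 0.19, 0.052], [-0.82, 0.72, 0.2, 0.052], [-0.78, 0.76, 0.19, 0.052], [-0.73, 0.81, 0.2, 0.052]]
end [0.18   0.3001 0.44  ] max 1.03
[[-1.08, 0.49, 0.07, 0.052], [-1.05, 0.55, 0.07, 0.052], [-1.02, 0.6, 0.07, 0.052], [-0.98, 0.66, 0.07, 0.052], [-0.94, 0.71, 0.07, 0.052]]
[[-0.9, 0.76, 0.08, 0.052], [-0.86, 0.81, 0.07, 0.052], [-0.82, 0.85, 0.08, 0.052], [-0.77, 0.9, 0.07, 0.052], [-0.72, 0.94, 0.08, 0.052]]
end [0.35   0.14   0.3999] max 1.08
[[-0.89, 0.66, 0.12, 0.0], [-0.89, 0.66, 0.11, 0.0], [-0.89, 0.66, 0.12, 0.0], [-0.89, 0.66, 0.11, 0.0], [-0.89, 0.66, 0.12, 0.0]]
[[-0.9, 0.65, 0.11, 0.0], [-0.89, 0.66, 0.12, 0.0], [-0.9, 0.65, 0.11, 0.0], [-0.89, 0.66, 0.12, 0.0], [-0.9, 0.65, 0.11, 0.0]]
end [ 0.4499 -0.05    0.34  ] max 0.9
[[-0.41, 0.36, 0.68, 0.0], [-0.41, 0.36, 0.68, 0.0], [-0.41, 0.36, 0.68, 0.0], [-0.41, 0.36, 0.69, 0.0], [-0.41, 0.36, 0.68, 0.0]]
[[-0.41, 0.36, 0.69, 0.0], [-0.41, 0.36, 0.68, 0.0], [-0.4, 0.36, 0.69, 0.0], [-0.41, 0.37, 0.68, 0.0], [-0.4, 0.36, 0.69, 0.0]]
end [ 0.5154 -0.1115  0.1899] max 0.69
[[ 0.1717  0.9832  0.0621]
 [ 0.9588 -0.1812  0.2186]
 [ 0.2262  0.022  -0.9738]]
```

Executing the return arc (first three segments).

Request:
apply_moves([
  [-1,0.21,0.37,0],
  [-1,0.21,0.37,0],
  [-1,0.21,0.37,0],
  [-1,0.21,0.37,0],
  [-1,0.21,0.37,0],
])

```text
clock: 21.38
eef_pos: [-0.3109, 0.2889, 0.5364]
tool_rot: [0.054, 0.992, 0.112, 0.026]
ft_force: [0.4, 0.5, -0.0]
grip_width: 0.0854
grasp_force: 0.0
```

Request:
apply_moves([
  [-1,0.21,0.37,0],
  [-1,0.21,0.37,0],
  [-1,0.21,0.37,0],
  [-0.88,0.3,0.27,0.044],
  [-0.86,0.34,0.27,0.044],
])

```text
clock: 21.8
eef_pos: [-0.2118, 0.309, 0.5137]
tool_rot: [0.101, 0.988, 0.113, 0.02]
ft_force: [-0.0, -0.1, -0.3]
grip_width: 0.0853
grasp_force: 0.0
```

Request:
apply_moves([
  [-0.84,0.38,0.27,0.044],
  [-0.83,0.42,0.27,0.044],
  [-0.81,0.45,0.28,0.044],
  [-0.78,0.49,0.27,0.044],
  [-0.76,0.52,0.28,0.044],
])

```text
clock: 22.22
eef_pos: [-0.1203, 0.3341, 0.4973]
tool_rot: [0.214, 0.97, 0.115, 0.007]
ft_force: [1.1, 0.4, -0.2]
grip_width: 0.085
grasp_force: 0.0
```

Request:
apply_moves([
  [-0.74,0.56,0.27,0.044],
  [-0.71,0.59,0.28,0.044],
  [-0.68,0.63,0.27,0.044],
  [-0.65,0.66,0.28,0.044],
  [-0.62,0.68,0.27,0.044],
])

```text
clock: 22.63
eef_pos: [-0.0286, 0.3591, 0.4807]
tool_rot: [0.324, 0.939, 0.115, -0.006]
ft_force: [-0.2, 1.0, -0.1]
grip_width: 0.0853
grasp_force: 0.0
```

Request:
apply_moves([
  [-1,0.37,0.2,0.052],
  [-1,0.42,0.2,0.052],
  [-0.98,0.48,0.2,0.052],
  [-0.96,0.53,0.2,0.052],
  [-0.93,0.58,0.2,0.052],
])

```text
clock: 23.05
eef_pos: [0.0759, 0.3291, 0.4603]
tool_rot: [0.448, 0.887, 0.113, -0.021]
ft_force: [0.4, -0.5, -0.3]
grip_width: 0.0856
grasp_force: 0.0
```

Request:
apply_moves([
  [-0.89,0.63,0.2,0.052],
  [-0.86,0.68,0.2,0.052],
  [-0.82,0.72,0.2,0.052],
  [-0.78,0.76,0.2,0.052],
  [-0.73,0.81,0.2,0.052],
])

```text
clock: 23.47
eef_pos: [0.181, 0.2991, 0.44]
tool_rot: [0.565, 0.817, 0.109, -0.036]
ft_force: [1.2, 1.0, 0.6]
grip_width: 0.0854
grasp_force: 0.0
```

```bash
python3 st.py;  python3 - <<'E'
from plan import *
P=M=None
for w,n,r in [((.35,.14,.40),10,31),((.45,-.05,.34),10,0),((.5155,-.1115,.19),10,0)]:
    P,M=plan(w,n,r,P,M)
print(M)
E
```

```text
t 23.4667 q [ 0.9699 -0.2343 -0.0162  1.5696  0.0706  2.1866] p [0.181  0.2991 0.44  ] w 0.08537075583294645 F [1.1593 1.0385 0.6069]
x [-0.36    0.915   0.1819] y [0.9307 0.3388 0.1379] z [ 0.0645  0.2189 -0.9736]
[[-1.07, 0.49, 0.08, 0.052], [-1.04, 0.55, 0.07, 0.052], [-1.01, 0.6, 0.08, 0.052], [-0.97, 0.66, 0.07, 0.052], [-0.94, 0.71, 0.08, 0.052]]
[[-0.9, 0.76, 0.07, 0.052], [-0.86, 0.81, 0.08, 0.052], [-0.81, 0.85, 0.07, 0.052], [-0.76, 0.89, 0.08, 0.052], [-0.71, 0.93, 0.07, 0.052]]
end [0.35 0.14 0.4 ] max 1.07
[[-0.89, 0.66, 0.12, 0.0], [-0.89, 0.66, 0.12, 0.0], [-0.89, 0.66, 0.12, 0.0], [-0.89, 0.66, 0.11, 0.0], [-0.89, 0.66, 0.12, 0.0]]
[[-0.89, 0.66, 0.11, 0.0], [-0.89, 0.66, 0.12, 0.0], [-0.89, 0.66, 0.11, 0.0], [-0.9, 0.66, 0.12, 0.0], [-0.89, 0.65, 0.11, 0.0]]
end [ 0.4499 -0.0499  0.3401] max 0.9
[[-0.41, 0.36, 0.68, 0.0], [-0.41, 0.36, 0.68, 0.0], [-0.41, 0.36, 0.69, 0.0], [-0.41, 0.36, 0.68, 0.0], [-0.41, 0.36, 0.69, 0.0]]
[[-0.41, 0.36, 0.68, 0.0], [-0.41, 0.36, 0.69, 0.0], [-0.4, 0.36, 0.68, 0.0], [-0.41, 0.37, 0.69, 0.0], [-0.4, 0.36, 0.68, 0.0]]
end [ 0.5155 -0.1115  0.1901] max 0.69
[[ 0.1742  0.9826  0.0645]
 [ 0.9582 -0.1842  0.2189]
 [ 0.227   0.0237 -0.9736]]
```

Request:
apply_moves([
  [-1,0.49,0.08,0.052],
  [-1,0.55,0.08,0.052],
  [-1,0.6,0.08,0.052],
  [-0.97,0.66,0.08,0.052],
  [-0.94,0.71,0.08,0.052],
])

```text
clock: 23.88
eef_pos: [0.2647, 0.2218, 0.42]
tool_rot: [0.67, 0.733, 0.103, -0.05]
ft_force: [0.7, 1.1, -0.2]
grip_width: 0.0854
grasp_force: 0.0
```

Request:
apply_moves([
  [-0.9,0.76,0.08,0.052],
  [-0.86,0.81,0.08,0.052],
  [-0.82,0.85,0.08,0.052],
  [-0.77,0.89,0.08,0.052],
  [-0.73,0.93,0.08,0.052],
])

```text
clock: 24.3
eef_pos: [0.3494, 0.1416, 0.3994]
tool_rot: [0.764, 0.635, 0.095, -0.063]
ft_force: [0.3, 0.0, 1.0]
grip_width: 0.0852
grasp_force: 0.0
```

Request:
apply_moves([
  [-0.9,0.66,0.12,0],
  [-0.9,0.66,0.12,0],
  [-0.9,0.66,0.12,0],
  [-0.9,0.66,0.12,0],
  [-0.9,0.66,0.12,0],
])

```text
clock: 24.72
eef_pos: [0.3992, 0.0458, 0.3688]
tool_rot: [0.763, 0.637, 0.095, -0.063]
ft_force: [0.9, 1.0, -0.2]
grip_width: 0.0852
grasp_force: 0.0
```

Request:
apply_moves([
  [-0.9,0.66,0.12,0],
  [-0.9,0.66,0.12,0],
  [-0.9,0.66,0.12,0],
  [-0.9,0.66,0.12,0],
  [-0.9,0.66,0.12,0],
])

```text
clock: 25.13
eef_pos: [0.4495, -0.0499, 0.3382]
tool_rot: [0.763, 0.637, 0.095, -0.063]
ft_force: [0.7, 0.1, -0.1]
grip_width: 0.0852
grasp_force: 0.0
```

Request:
apply_moves([
  [-0.41,0.36,0.68,0],
  [-0.41,0.36,0.68,0],
  [-0.41,0.36,0.68,0],
  [-0.41,0.36,0.68,0],
  [-0.41,0.36,0.68,0],
])

```text
clock: 25.55
eef_pos: [0.4821, -0.0803, 0.2631]
tool_rot: [0.763, 0.637, 0.095, -0.063]
ft_force: [-0.1, 0.5, 0.2]
grip_width: 0.0853
grasp_force: 0.0
```

```bash
python3 st.py;  python3 - <<'E'
from workcell import bot
from h import *
np.set_printoptions(precision=4,suppress=True)
c=[bot.camera(n) for n in("scene","side","wrist")]
for n,k in zip(("scene","side","wrist"),c):np.savez(n+"3.npz",**k)
cv2.imwrite("pics/w4.png",c[2]["image"])
E
python3 plan.py .5155 -.1115 .19 5
```

```text
t 25.55 q [-0.296   0.2103 -0.0275  1.3349  0.2285  1.4545] p [ 0.4821 -0.0803  0.2631] w 0.08530860675445791 F [-0.1477  0.501   0.1596]
x [0.1716 0.9591 0.2252] y [ 0.9831 -0.1816  0.0244] z [ 0.0643  0.2172 -0.974 ]
[[-0.41, 0.38, 0.66, 0.0], [-0.41, 0.38, 0.66, 0.0], [-0.41, 0.38, 0.66, 0.0], [-0.41, 0.38, 0.66, 0.0], [-0.4, 0.38, 0.66, 0.0]]
end [ 0.5154 -0.1114  0.19  ] max 0.66
```

View pics/w4.png

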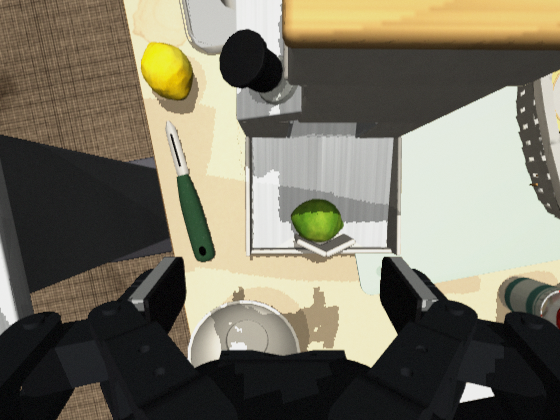

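```bash
python3 - <<'E'
from h import *
np.set_printoptions(precision=4,suppress=True)
w2,w3,s3=[dict(np.load(n+".npz")) for n in("wrist2","wrist3","scene3")]
g=lambda k,lo=110:cv2.inRange(cv2.cvtColor(k["image"],cv2.COLOR_BGR2HSV),(28,lo,20),(60,255,255))
a=blob(g(w2),(140,130,210,200));b=blob(g(w3),(280,190,350,250));print(a[0],b[:2])
print("lime",tri((w2,w3),(a[0],b[0])))
for z in(.03,.036,.042):print(plane(w3,b[0],z))
# bowl: rim circle radius 62 at z=.045 fit from scene edge points of mask
from plan import plan
from scipy.optimize import least_squares
for n,c,box in (("scene",C["scene"],(195,240,268,305)),("side",C["side"],(185,240,262,305))):
    hsv=cv2.cvtColor(c["image"],cv2.COLOR_BGR2HSV)
    m=((hsv[...,1]<45)&(hsv[...,2]>80)).astype(np.uint8);q=blob(m,box)[2].astype(np.uint8)
    p=cv2.convexHull(cv2.findContours(q,0,2)[0][0])[:,0]
    X=np.array([plane(c,v,.045)[:2] for v in p]);y0=np.median(p[:,1]);X=X[p[:,1]<y0+3]
    f=least_squares(lambda u:np.hypot(*(X-u).T)-.062,[.42,-.2],loss="soft_l1",f_scale=.002);print(n,f.x,len(X),np.abs(f.fun).mean())
E
```

```text
[172.516  165.1913] (array([316.774 , 220.1472]), array([ 291,  200,   52,   42, 1637], dtype=int32))
lime (array([ 0.5243, -0.0793,  0.0351]), np.float64(0.00028521775347073236))
[ 0.525  -0.0796  0.03  ]
[ 0.5244 -0.079   0.036 ]
[ 0.5237 -0.0784  0.042 ]
scene [ 0.4224 -0.1985] 13 0.00941514679614693
side [ 0.4176 -0.1895] 10 0.009974584973701583
```

```bash
python3 - <<'E'
from plan import *
P,M=plan((.5154,-.107,.1686),5);plan((.5238,-.0788,.042),10,0,P,M)
E
```

```text
[[-0.41, 0.37, 0.88, 0.0], [-0.42, 0.37, 0.88, 0.0], [-0.41, 0.37, 0.88, 0.0], [-0.42, 0.36, 0.87, 0.0], [-0.41, 0.37, 0.88, 0.0]]
end [ 0.5155 -0.107   0.1686] max 0.88
[[-0.0, 0.0, 0.65, 0.0], [-0.0, 0.0, 0.65, 0.0], [-0.0, 0.0, 0.65, 0.0], [-0.0, 0.0, 0.65, 0.0], [-0.0, 0.0, 0.65, 0.0]]
[[-0.0, 0.0, 0.65, 0.0], [-0.0, 0.0, 0.65, 0.0], [-0.0, 0.01, 0.65, 0.0], [-0.0, 0.0, 0.65, 0.0], [-0.01, 0.01, 0.65, 0.0]]
end [ 0.5238 -0.0789  0.0419] max 0.65
```

Request:
apply_moves([
  [-0.41,0.37,0.88,0],
  [-0.42,0.37,0.88,0],
  [-0.41,0.37,0.88,0],
  [-0.42,0.36,0.87,0],
  [-0.41,0.37,0.88,0],
])

```text
clock: 26.12
eef_pos: [0.5171, -0.107, 0.1706]
tool_rot: [0.762, 0.637, 0.095, -0.063]
ft_force: [0.2, -0.2, 0.8]
grip_width: 0.0858
grasp_force: 0.0
```

Request:
apply_moves([
  [0,0,0.65,0],
  [0,0,0.65,0],
  [0,0,0.65,0],
  [0,0,0.65,0],
  [0,0,0.65,0],
])

```text
clock: 26.53
eef_pos: [0.5212, -0.0925, 0.1074]
tool_rot: [0.762, 0.637, 0.095, -0.063]
ft_force: [-0.3, -0.4, -0.4]
grip_width: 0.0854
grasp_force: 0.0
```

Request:
apply_moves([
  [0,0,0.65,0],
  [0,0,0.65,0],
  [0,0,0.65,0],
  [0,0,0.65,0],
  [0,0,0.65,0],
])

```text
clock: 26.95
eef_pos: [0.5257, -0.0784, 0.0441]
tool_rot: [0.762, 0.637, 0.096, -0.063]
ft_force: [1.0, -0.1, 0.0]
grip_width: 0.0854
grasp_force: 0.0
```

Request:
apply_moves([
  [0,0,0,0],
  [0,0,0,0],
  [0,0,0,0],
  [0,0,0,0],
  [0,0,0,0],
], claw=1)

```text
clock: 27.37
eef_pos: [0.5258, -0.079, 0.0449]
tool_rot: [0.763, 0.637, 0.096, -0.062]
ft_force: [-2.3, -1.0, 6.6]
grip_width: 0.0541
grasp_force: 62.6
```

```bash
python3 st.py
```

```text
t 27.3667 q [-0.2696  0.4846 -0.2511  0.8283  0.2291  1.4815] p [ 0.5258 -0.079   0.0449] w 0.05410755005321292 F [-2.2714 -0.9534  6.6196]
x [0.1709 0.9591 0.2256] y [ 0.983  -0.1815  0.027 ] z [ 0.0669  0.2171 -0.9739]
```

```bash
python3 - <<'E'
from plan import *
P,M=plan((.5258,-.070,.085),5);P,M=plan((.5258,-.075,.175),5,0,P,M)
from h import *
np.set_printoptions(precision=4,suppress=True,linewidth=200)
for n,box in (("scene0",(195,240,268,305)),("side0",(185,240,262,305)),("wrist3",(185,295,303,352))):
    c=dict(np.load(n+".npz"));hsv=cv2.cvtColor(c["image"],cv2.COLOR_BGR2HSV)
    m=((hsv[...,1]<50)&(hsv[...,2]>75)).astype(np.uint8);q=blob(m,box);k=q[2]
    print(n,q[1])
    X=[]
    for y in range(q[1][1],q[1][1]+q[1][3],5):
        xs=np.where(k[y])[0];A=plane(c,(xs[0],y),.045);B=plane(c,(xs[-1]+1,y),.045);X.append((y,xs[0],xs[-1],*A[:2],*B[:2]))
    print(np.array(X))
E
```

```text
[[0.18, -0.01, -0.37, 0.0], [0.18, -0.0, -0.37, 0.0], [0.17, -0.01, -0.37, 0.0], [0.18, -0.0, -0.37, 0.0], [0.17, -0.01, -0.37, 0.0]]
end [ 0.5258 -0.07    0.0849] max 0.37
[[0.16, 0.03, -0.89, 0.0], [0.15, 0.03, -0.89, 0.0], [0.16, 0.04, -0.89, 0.0], [0.15, 0.03, -0.88, 0.0], [0.16, 0.04, -0.89, 0.0]]
end [ 0.5259 -0.0749  0.175 ] max 0.89
scene0 [ 200  240   68   65 3531]
[[240.     235.     267.       0.427   -0.1369   0.5012  -0.1413]
 [245.     220.     267.       0.3937  -0.1477   0.5007  -0.154 ]
 [250.     210.     267.       0.3719  -0.1589   0.5002  -0.1665]
 [255.     206.     267.       0.3637  -0.1707   0.4997  -0.1788]
 [260.     203.     267.       0.3578  -0.1825   0.4993  -0.1909]
 [265.     201.     267.       0.3541  -0.1942   0.4988  -0.2028]
 [270.     200.     267.       0.3526  -0.2059   0.4984  -0.2145]
 [275.     200.     267.       0.3533  -0.2175   0.4979  -0.226 ]
 [280.     201.     267.       0.3561  -0.229    0.4975  -0.2374]
 [285.     204.     267.       0.363   -0.2407   0.497   -0.2486]
 [290.     206.     267.       0.3677  -0.252    0.4966  -0.259
[... 1154 characters left out ...]
     0.3692  -0.1371   0.44    -0.1506]
 [305.     185.     268.       0.3671  -0.1422   0.456   -0.1592]
 [310.     186.     277.       0.3671  -0.1478   0.4646  -0.1665]
 [315.     187.     282.       0.3671  -0.1533   0.4689  -0.1729]
 [320.     188.     287.       0.3671  -0.1589   0.4733  -0.1793]
 [325.     189.     290.       0.3671  -0.1645   0.4755  -0.1854]
 [330.     190.     293.       0.3671  -0.1701   0.4777  -0.1914]
 [335.     191.     296.       0.3672  -0.1757   0.4799  -0.1975]
 [340.     190.     297.       0.365   -0.1809   0.48    -0.2031]
 [345.     188.     298.       0.3619  -0.1859   0.4801  -0.2088]
 [350.     188.     299.       0.3608  -0.1913   0.4801  -0.2145]]
```

Request:
apply_moves([
  [0.18,0,-0.37,0],
  [0.18,0,-0.37,0],
  [0.17,0,-0.37,0],
  [0.18,0,-0.37,0],
  [0.17,0,-0.37,0],
])

```text
clock: 27.78
eef_pos: [0.5253, -0.0694, 0.084]
tool_rot: [0.763, 0.637, 0.095, -0.064]
ft_force: [-0.0, -0.6, -1.0]
grip_width: 0.0541
grasp_force: 63.2
```

Request:
apply_moves([
  [0.16,0.03,-0.89,0],
  [0.15,0.03,-0.89,0],
  [0.16,0.04,-0.89,0],
  [0.15,0.03,-0.88,0],
  [0.16,0.04,-0.89,0],
])

```text
clock: 28.2
eef_pos: [0.5253, -0.0745, 0.1744]
tool_rot: [0.763, 0.637, 0.095, -0.064]
ft_force: [0.2, -0.8, -1.0]
grip_width: 0.0537
grasp_force: 63.2
```

```bash
python3 st.py; python3 - <<'E'
from plan import *
P,M=plan((.418,-.2067,.165),10);P,M=plan((.418,-.2067,.066),10,0,P,M)
E
```

```text
t 28.2 q [-0.2614  0.3421 -0.0866  1.137   0.2287  1.4894] p [ 0.5253 -0.0745  0.1744] w 0.05371887152645452 F [ 0.2486 -0.8262 -0.9604]
x [0.1712 0.9591 0.2256] y [ 0.9832 -0.1811  0.0235] z [ 0.0634  0.2177 -0.9739]
[[-0.74, -0.41, -0.13, 0.0], [-0.74, -0.41, -0.13, 0.0], [-0.74, -0.41, -0.13, 0.0], [-0.74, -0.41, -0.13, 0.0], [-0.73, -0.41, -0.13, 0.0]]
[[-0.74, -0.41, -0.13, 0.0], [-0.73, -0.41, -0.14, 0.0], [-0.74, -0.41, -0.13, 0.0], [-0.73, -0.4, -0.14, 0.0], [-0.74, -0.41, -0.13, 0.0]]
end [ 0.418  -0.2068  0.165 ] max 0.74
[[-0.11, -0.01, 0.48, 0.0], [-0.11, -0.01, 0.48, 0.0], [-0.11, -0.01, 0.48, 0.0], [-0.11, -0.01, 0.48, 0.0], [-0.11, -0.01, 0.48, 0.0]]
[[-0.11, -0.01, 0.48, 0.0], [-0.11, -0.01, 0.49, 0.0], [-0.11, -0.02, 0.48, 0.0], [-0.12, -0.01, 0.49, 0.0], [-0.11, -0.02, 0.48, 0.0]]
end [ 0.4179 -0.2066  0.066 ] max 0.49
```

Request:
apply_moves([
  [-0.74,-0.41,-0.13,0],
  [-0.74,-0.41,-0.13,0],
  [-0.74,-0.41,-0.13,0],
  [-0.74,-0.41,-0.13,0],
  [-0.74,-0.41,-0.13,0],
])

```text
clock: 28.62
eef_pos: [0.4712, -0.1413, 0.1687]
tool_rot: [0.763, 0.637, 0.095, -0.063]
ft_force: [-0.2, -0.3, -0.4]
grip_width: 0.0541
grasp_force: 63.2
```

Request:
apply_moves([
  [-0.74,-0.41,-0.13,0],
  [-0.73,-0.41,-0.13,0],
  [-0.73,-0.41,-0.13,0],
  [-0.73,-0.41,-0.13,0],
  [-0.73,-0.41,-0.13,0],
])

```text
clock: 29.03
eef_pos: [0.4175, -0.2071, 0.1638]
tool_rot: [0.763, 0.637, 0.095, -0.063]
ft_force: [0.4, -0.2, -0.5]
grip_width: 0.0537
grasp_force: 63.2
```

Request:
apply_moves([
  [-0.11,-0.01,0.48,0],
  [-0.11,-0.01,0.48,0],
  [-0.11,-0.01,0.48,0],
  [-0.11,-0.01,0.48,0],
  [-0.11,-0.01,0.48,0],
])

```text
clock: 29.45
eef_pos: [0.4183, -0.2057, 0.1126]
tool_rot: [0.762, 0.637, 0.095, -0.064]
ft_force: [-0.1, -0.5, -0.8]
grip_width: 0.0542
grasp_force: 63.2
```

```bash
python3 st.py; python3 - <<'E'
from plan import *
import cv2,numpy as np
P,M=plan((.418,-.2067,.066),5)
m=bot.camera("scene")["image"];d=bot.camera("side")["image"]
cv2.imwrite("pics/b1.png",np.hstack([cv2.resize(m[180:330,180:310],(390,450)),cv2.resize(d[180:330,170:290],(360,450))]))
E
```

```text
t 29.45 q [-0.5881  0.3383 -0.2731  1.0304  0.2181  1.1534] p [ 0.4183 -0.2057  0.1126] w 0.054244070746586576 F [-0.1288 -0.5472 -0.7709]
x [0.1704 0.9591 0.2261] y [ 0.9834 -0.1801  0.0227] z [ 0.0625  0.2185 -0.9738]
[[-0.12, -0.01, 0.45, 0.0], [-0.11, -0.01, 0.45, 0.0], [-0.12, -0.01, 0.45, 0.0], [-0.11, -0.01, 0.45, 0.0], [-0.12, -0.02, 0.46, 0.0]]
end [ 0.4179 -0.2067  0.066 ] max 0.46
```

View pics/b1.png

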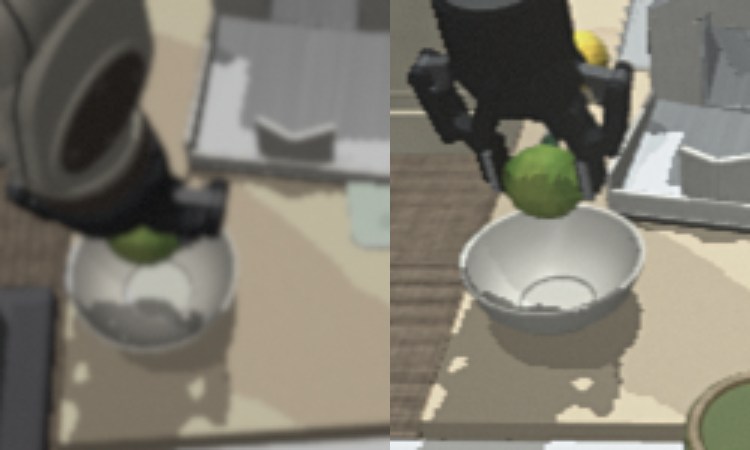

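Request:
apply_moves([
  [-0.11,-0.01,0.44,0],
  [-0.11,-0.01,0.44,0],
  [-0.11,-0.01,0.44,0],
  [-0.11,-0.01,0.44,0],
  [-0.11,-0.01,0.44,0],
])

```text
clock: 29.97
eef_pos: [0.418, -0.2073, 0.0676]
tool_rot: [0.763, 0.637, 0.095, -0.064]
ft_force: [0.7, 0.7, -0.4]
grip_width: 0.0537
grasp_force: 63.3
```

Request:
apply_moves([
  [0,0,0,0],
  [0,0,0,0],
  [0,0,0,0],
  [0,0,0,0],
  [0,0,0,0],
], claw=0.2)

```text
clock: 30.38
eef_pos: [0.4186, -0.2076, 0.0692]
tool_rot: [0.763, 0.637, 0.095, -0.063]
ft_force: [0.2, -0.5, 0.0]
grip_width: 0.0683
grasp_force: 0.0
```

Request:
apply_moves([
  [0.1,0,-0.4,0],
  [0.1,0,-0.5,0],
  [0.1,0,-0.7,0],
  [0.1,0,-0.9,0],
  [0.1,0,-0.9,0],
])

```text
clock: 30.8
eef_pos: [0.4154, -0.2125, 0.1385]
tool_rot: [0.763, 0.637, 0.095, -0.064]
ft_force: [1.0, -0.3, -0.1]
grip_width: 0.0685
grasp_force: 0.0
```

Request:
apply_moves([
  [0,0,-1,0],
  [0,0,-1,0],
  [0,0,-1,0],
  [0,0,-1,0],
  [0,0,-1,0],
])

```text
clock: 31.22
eef_pos: [0.409, -0.2344, 0.2365]
tool_rot: [0.763, 0.637, 0.095, -0.063]
ft_force: [-0.2, -0.5, 0.3]
grip_width: 0.0679
grasp_force: 0.0
```

```bash
python3 st.py; python3 - <<'E'
from workcell import bot
import cv2,numpy as np
m=bot.camera("scene")["image"];d=bot.camera("side")["image"]
cv2.imwrite("pics/b2.png",np.hstack([cv2.resize(m[110:330,180:340],(364,500)),cv2.resize(d[110:330,170:340],(386,500))]))
E
```

```text
t 31.2167 q [-0.6473  0.2493 -0.048   1.355   0.2137  1.0942] p [ 0.409  -0.2344  0.2365] w 0.06791946295877282 F [-0.182  -0.4853  0.3299]
x [0.1711 0.9592 0.2251] y [ 0.9831 -0.1812  0.0246] z [ 0.0644  0.2171 -0.974 ]
```

View pics/b2.png

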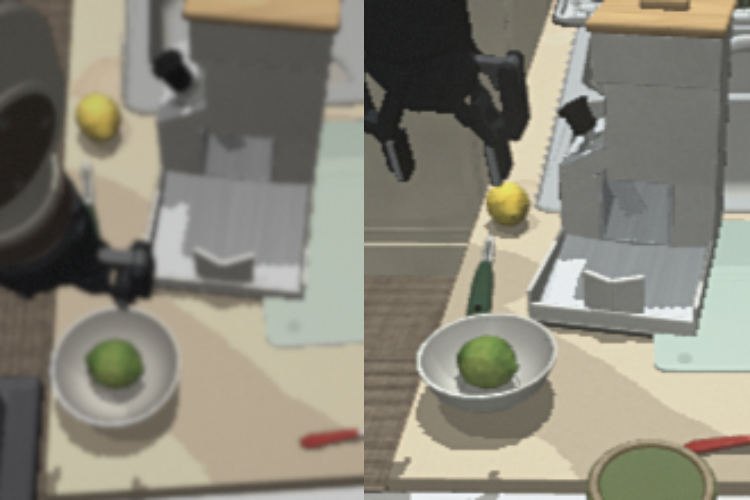

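The lime sits in the upright bowl (scene crop (115,363)), the knob is home, the tray is empty and the gripper is clear.

```bash
python3 -c "
from workcell import bot
print(bot.job_done())"
```

```text
the job is handed in; nothing more can be done
None
```

I handed the job in at 31.2 s of the allowed 51 s: the knob was pulled fully out and pushed fully home, and the lime lies in the upright bowl with the other things where they were.

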